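# Fit the orange filter to the desk uplight and twist its ring on

## Task

Fit the orange colour filter to the desk uplight: lay it flat in the lamp's mouth, knob up, then set the clamp ring down over it with the handle in line with the white marks and turn it clockwise (seen from above) until it stops, with the handle in line with the orange marks. Let go of everything, and leave the blue filter where it lies.

Things in the scene. Friction and masses are not known exactly. Their poses are not given: they have to be found in the camera images.
- lamp: Fixed uplight. Origin: centre of its underside, z up. Foot 150 mm across, 18 high. Mouth: rim at z 90 mm, 80 mm across outside; recess 70 across, 8 deep. Orange marks on the foot lie along +x and -x: handle line when locked. White marks lie 70 degrees counter-clockwise of them (from above): handle line to set the ring down, +-20 degrees. It turns freely 70 degrees clockwise to a stop.
- orange_filter: Orange filter, loose, knob up on the desk: disk 56 mm across, 5 thick, with a central round knob 14 across and 16 high (21 high in all). Origin: centre of its underside, z up. It has 7 mm to spare all round in the lamp's mouth; seated, its underside is 82 mm above the desk.
- blue_filter: Blue filter, loose, otherwise the same as the orange one and lying near it, centres at least 90 mm apart. Not to be used. Origin: centre of its underside, z up.
- ring: Grey ring, loose, upright, 120 mm across, 28 high, hole 44, 150 g. Origin: centre of its underside, z up. White bar handle bridges it along x: 100 long, 14 wide, z 44 to 64, open below (clears the filter's knob). Same after a half turn. 5 mm play all round over the mouth. Fully down: origin 66 mm above the desk; it may ride 4 mm higher while turned. Off the white line it stays 16 mm too high.
Not all that is in view belongs to the job. Leave any brown or pink look-alike of the ring alone.

How it is judged:
By the outcome, as a careful person would: the job done as asked, in the order asked, and still so for the second after the job is handed in, with the robot touching nothing.
It also fails if it takes over 64 s, if anything falls off the work surface, if the arm or the gripper's body presses on something with over 40 N, if the wrist force passes 120 N, or if a joint passes its speed limit or range.

## Robot

A 6-joint arm with a two-finger parallel gripper is mounted at the origin on the work surface. World frame = base frame: x ahead of the robot, y to its left, z up, the work surface at z = 0. Lengths are in mm, angles in rad, forces in N, time in s.
With the tool pointing down it reaches from about 350 to 875 mm from the base axis. Payload 4.2 kg.
Tool frame: the origin (TCP) lies between the finger pads; the fingertips stand 25 mm ahead of it and the grasp point (between the pads) lies 6 mm ahead of it; z points along the fingers, y is the line along which they close (so a half turn about z gives the same grasp; the last joint's range is limited). The gripper opens to 85 mm and grips with 20 to 120 N. Pads are 22 mm wide; open, the fingers measure 114 mm over their backs; the gripper's body (76 mm by 85 mm) begins 54 mm behind the grasp point. The pads swing forward as they close: fully open they stand 13 mm farther back than shut.
Start: joints at [-0.923, 0.385, 0.008, 0, -1.194, -0.259], TCP at [236.937, -578.325, 256.312] pointing down, gripper open.
Joint ranges: [-3.14, 3.14], [-1.21, 2.06], [-1.07, 1.41], [-3.16, 2.05], [-2.99, -0.16], [-3.1, 3.1]. Speed limits (rad/s): [2.79, 2.79, 3.14, 3.14, 3.14, 3.14].

## Interface

Orientations are given as a unit quaternion [x, y, z, w].
In Python, from bench import arm gives the robot as it stands.
- The arm moves only by the shell command python3 -m pendant 'ROWS'. ROWS is JSON, a list of rows, each a list of 7 numbers: the shift along the tool's x, y, z in m, then the turn, a rotation vector about the tool's x, y, z in degrees, then the finger opening in m, from 0 to 0.0854. In form: [[x, y, z, wx, wy, wz, fingers], ...]. A call has 1 to 12 rows; each row shifts and turns the commanded pose from where the row before left it, along the tool's axes as they then stand; what a row does not reach is not made up. A row lasts 1/10 s, in which the tool goes at most 50 mm and 8.59 degrees, less where a joint would pass 70% of its speed; a pose out of reach is approached as far as the arm can. A call is refused whole if a number of a shift passes 0.05 or a number of a turn 8.59, either way. A call with a gripper value outside its range is refused whole. The fingers move at their own pace and stop on an object; the grip force is fixed at half the most. Time passes only in rows, so rows that do not move let the fingers close. It gives the time, the measured TCP pose, the force, the opening and the grip force at its end, in the units of the state.
- arm.read_state(): the state, without advancing time (a new reading comes with each control period).
- arm.get_image(name): name is "scene" or "top" or "wrist"; returns a dict with "image" (384x512x3 uint8, red, green, blue), "fx", "fy", "cx", "cy" (pixels), "k1" (the pictures are not rectified: a ray, as slopes to the right and down, at radius r is drawn at 1 + k1 r^2 times it, then the intrinsics apply), "xyz" and "rotation" of the camera in the world. Camera axes: x right, y down, z forward; pixel columns grow to the right and rows downward; lengths in mm; the calibration is good to about 2 mm. A picture is of the moment at which its call begins. There is no depth.
- arm.job_done(): hands the job in; it is judged then, once.
The state is a dict: "clock": time; "joints": joint angles; "joint_vel": joint speeds; "joint_efforts": joint torques, N m; "position": TCP position; "ee_rot": TCP orientation; "contact_force": force on the tool from outside, world axes, zero at the start; "wrist_torque": the same for the moment, N m; "gripper_width": finger opening in mm; "grasp_force": force on a finger pad.
Only numpy, scipy, OpenCV 4.12 (cv2) and the standard library are available. Lean on these libraries where they do the work, as an engineer would, in place of code of your own. Each camera call takes 0.05 s, during which the arm holds its last target. There are 200 camera calls.

## Working session

There is one attempt and no reset: what is moved stays moved. The work goes in short steps, Python scripts to look and compute and a shell command to move; the robot and the scene stay as the last step left them, time stands still between calls to the robot, and variables do not carry over. Pictures are saved under pics/ and viewed, at most 10 in all, crops included, and the job is handed in when it is done.

```bash
ls; mkdir -p pics; cat > h.py <<'E'
import numpy as np, cv2
from bench import arm
from scipy.spatial.transform import Rotation as R
def img(name,fn=None):
    d=arm.get_image(name)
    if fn: cv2.imwrite('pics/'+fn,d['image'][:,:,::-1])
    return d
def ray(d,u,v):
    K=np.array([[d['fx'],0,d['cx']],[0,d['fy'],d['cy']],[0,0,1]],float)
    p=cv2.undistortPoints(np.array([[[u,v]]],float),K,np.array([d['k1'],0,0,0,0.]))[0,0]
    # exact inverse of p*(1+k1 r^2)
    M=np.array(d['rotation'],float)
    M=M if M.shape==(3,3) else R.from_quat(M).as_matrix()
    return np.array(d['xyz'],float),M@np.array([p[0],p[1],1])
def plane(d,u,v,z):
    o,r=ray(d,u,v); return o+r*(z-o[2])/r[2]
E
python3 - <<'E'
from h import *
a=img('scene','s1.png');b=img('top','t1.png')
for d in(a,b): print({k:v for k,v in d.items() if k!='image'})
print(arm.read_state())
cv2.imwrite('pics/st.png',np.vstack([cv2.resize(x['image'][:,:,::-1],(400,300)) for x in(a,b)]))
E
```

```text
pics
{'fx': 364.1873260838964, 'fy': 364.1873260838964, 'cx': 257.8244590095341, 'cy': 192.28977130100265, 'k1': -0.00037587765088635316, 'xyz': array([1155.89962778,   48.15797194,  790.66863528]), 'rotation': array([ 0.59294269,  0.73733723, -0.25497858, -0.19934567])}
{'fx': 419.1773190241514, 'fy': 419.1773190241514, 'cx': 243.66138477864325, 'cy': 185.34767535241684, 'k1': -0.11891844836638132, 'xyz': array([ 381.42201739,  -65.16560421, 1040.71362555]), 'rotation': array([ 0.70676621, -0.69859321,  0.07605123, -0.08164111])}
{'clock': 0.1, 'joints': array([-9.23377333e-01,  3.85495323e-01,  6.75723351e-03, -4.69379661e-04,
       -1.19395943e+00, -2.58603494e-01]), 'joint_vel': array([ 0.00015843, -0.00025096,  0.00215671,  0.00011633,  0.00035445,
        0.00118372]), 'joint_efforts': array([-5.67831758e-04, -3.93319631e+01,  1.88929904e+01,  4.19794321e+00,
       -2.59073582e-03,  4.57608607e-06]), 'position': array([ 236.78580906, -577.90478827,  255.31428789]), 'ee_rot': array([-1.93100445e-01,  9.81178509e-01,  9.50187730e-04, -2.19915379e-04]), 'contact_force': array([ 0.48203414,  0.44879048, -0.51545288]), 'wrist_torque': array([-0.02079186,  0.00321217,  0.01573076]), 'grasp_force': 0.0, 'gripper_width': 85.00977593535104}
```

View pics/t1.png

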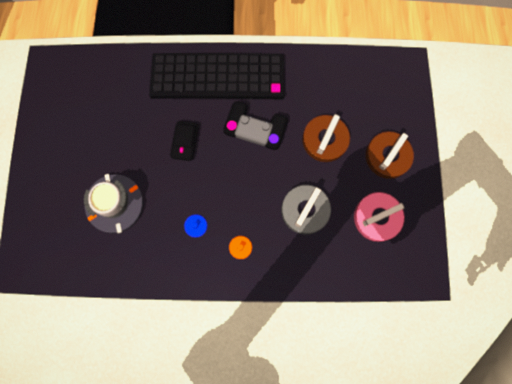

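View pics/s1.png

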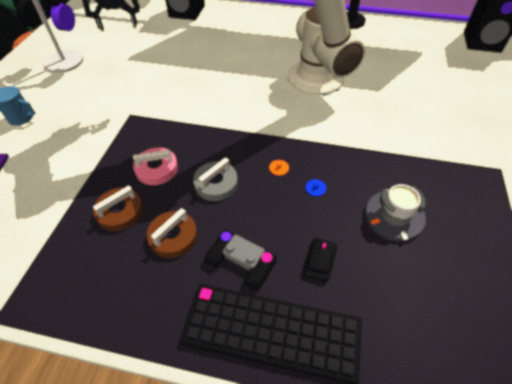

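The top view shows these candidates:
- Grey ring at (306,209). Its look-alikes are brown at (327,137) and (391,154), and pink at (380,217).
- Orange filter at (240,247), with the blue one at (195,225).
- Lamp at (106,198). Its foot has orange marks at (133,188) and (92,218), and white marks at (108,178) and (118,228).

I choose the orange filter (240,247) and the grey ring (306,209). The scene view agrees, with the filter at (279,167) and the ring at (215,181).

```bash
cat > m.py <<'E'
from h import *
b=img('top'); im=b['image']; hsv=cv2.cvtColor(im,cv2.COLOR_RGB2HSV)
def blobs(mask,z,box=None,amin=6):
    if box:
        m=np.zeros_like(mask); x0,y0,x1,y1=box; m[y0:y1,x0:x1]=mask[y0:y1,x0:x1]; mask=m
    n,l,s,c=cv2.connectedComponentsWithStats(mask)
    out=[]
    for i in range(1,n):
        if s[i,4]>=amin:
            print(c[i].round(1),s[i,4],plane(b,*c[i],z).round(1)); out.append((l==i))
    return out
org=cv2.inRange(hsv,(5,150,120),(20,255,255)); blu=cv2.inRange(hsv,(110,150,120),(130,255,255))
print('orange');blobs(org,5,(215,225,265,270)); print('blue');blobs(blu,5,(170,205,220,250))
print('omarks');blobs(org,18,(75,170,155,240),3)
wh=cv2.inRange(hsv,(0,0,170),(179,90,255))
print('wmarks');blobs(wh,18,(75,170,155,240),3)
print('handle')
for m in blobs(wh,64,(280,180,335,240),30):
    p=np.argwhere(m)[:,::-1]; w=np.array([plane(b,u,v,64)[:2] for u,v in p])
    r=cv2.minAreaRect(w.astype(np.float32)); print(r); 
    q=w-w.mean(0); e=np.linalg.svd(q,full_matrices=False)[2][0]; print('ang',np.degrees(np.arctan2(e[1],e[0])))
print('mouth', [ (plane(b,*c,90)).round(1) for c in [(105,197)]])
print('greyring')
g=cv2.inRange(hsv,(0,0,60),(179,60,255)); 
blobs(g,28,(275,175,340,245),30)
c=np.hstack([cv2.resize(im[y:y+80,x:x+80],(400,400),interpolation=cv2.INTER_CUBIC) for x,y in((70,160),(205,205))])
c2=np.hstack([cv2.resize(im[y:y+80,x:x+80],(200,200)) for x,y in((270,170),(350,180),(290,100),(355,115))])
cv2.imwrite('pics/c1.png',np.vstack([c,c2])[:,:,::-1])
E
python3 m.py
```

```text
orange
[240.1 247. ] 443 [461.3 -48.6   5. ]
blue
[195.2 225.6] 437 [512.8  64.    5. ]
omarks
[133.  188.5] 45 [602.7 223.7  18. ]
[ 91.4 217. ] 39 [528.2 325.2  18. ]
wmarks
[103.8 196.8] 812 [580.3 297.5  18. ]
[118.1 227.3] 41 [503.7 254.5  18. ]
handle
[307.8 206.8] 278 [ 553.  -208.5   64. ]
((552.1944580078125, -208.3607177734375), (16.151317596435547, 104.37950897216797), 60.24435806274414)
ang 149.99698902427858
mouth [array([565.9, 269. ,  90. ])]
greyring
[305.5 208.7] 1856 [ 554.4 -207.9   28. ]
```

View pics/c1.png

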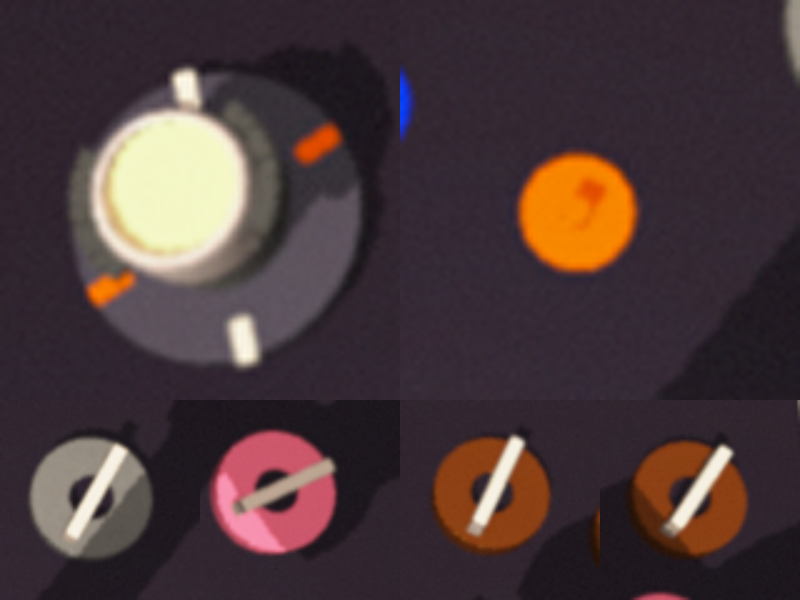

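The close crop confirms the choice: the filter at (240,247) is orange, and the ring at (306,209) is the only grey one. The lamp has a lit mouth and its white and orange marks.

```bash
cat > go.py <<'E'
import sys; from h import *
s=arm.read_state(); M=R.from_quat(s['ee_rot']).as_matrix(); t=np.array([float(x) for x in sys.argv[1:4]])
print('pos',s['position'].round(1),'clk',s['clock'],'w',round(s['gripper_width'],1),'F',s['contact_force'].round(1),'j',s['joints'].round(2))
y=np.degrees(np.arctan2(M[1,1],M[0,1])); print('yawy',round(y,1),'tool shift mm',(M.T@(t-s['position'])).round(1))
ty=float(sys.argv[4]) if len(sys.argv)>4 else y
d=(ty-y+90)%180-90
a=np.radians(y+d); Y=np.array([np.cos(a),np.sin(a),0]);Z=np.array([0,0,-1.]);N=np.c_[np.cross(Y,Z),Y,Z]
print('turn rotvec deg',np.degrees(R.from_matrix(M.T@N).as_rotvec()).round(1),'then shift',(N.T@(t-s['position'])).round(1))
E
python3 - <<'E'
from h import *
b=img('top'); im=b['image']; hsv=cv2.cvtColor(im,cv2.COLOR_RGB2HSV)
for nm,lo,hi,z in(('lit',(20,40,200),(40,255,255),82),('lit+rim',(0,0,150),(179,130,255),90)):
    m=cv2.inRange(hsv,lo,hi); k=np.zeros_like(m); k[170:225,84:125]=m[170:225,84:125]
    if nm!='lit': k=cv2.morphologyEx(k,cv2.MORPH_OPEN,np.ones((11,11)))
    c=max(cv2.findContours(k,0,1)[0],key=cv2.contourArea)
    e=cv2.fitEllipse(c);(u,v),r=cv2.minEnclosingCircle(c)
    print(nm,e,(u,v,r),plane(b,*e[0],z),plane(b,u,v,z))
E
python3 go.py 461 -49 150; python3 go.py 553 -208.4 150 60
```

```text
lit ((103.71722412109375, 197.0454864501953), (24.556591033935547, 26.254220962524414), 9.795135498046875) (103.68367004394531, 197.43878173828125, 13.578554153442383) [567.25360582 274.89547737  82.        ] [566.30423379 274.89649486  82.        ]
lit+rim ((103.51336669921875, 198.06411743164062), (30.086463928222656, 32.62541198730469), 17.25412368774414) (104.08704376220703, 198.10728454589844, 16.687108993530273) [563.2614894 272.343517   90.       ] [563.17730029 270.94719316  90.        ]
pos [ 236.8 -578.1  255.6] clk 0.2 w 85.4 F [-0.3 -0.3 -0.3] j [-0.92  0.39  0.01 -0.   -1.19 -0.26]
yawy 112.3 tool shift mm [-408.   404.5  106.1]
turn rotvec deg [ 0.1 -0.   0. ] then shift [-408.   404.6  105.6]
pos [ 236.8 -578.1  255.6] clk 0.2 w 85.4 F [-0.3 -0.3 -0.3] j [-0.92  0.39  0.01 -0.   -1.19 -0.26]
yawy 112.3 tool shift mm [-432.7  222.1  105.9]
turn rotvec deg [ 0.1 -0.  52.3] then shift [-89.  478.2 105.6]
```

```bash
python3 -m pendant '[[-0.034,0.0337,0.0088,0,0,0,0.06],[-0.034,0.0337,0.0088,0,0,0,0.06],[-0.034,0.0337,0.0088,0,0,0,0.06],[-0.034,0.0337,0.0088,0,0,0,0.06],[-0.034,0.0337,0.0088,0,0,0,0.06],[-0.034,0.0337,0.0088,0,0,0,0.06],[-0.034,0.0337,0.0088,0,0,0,0.06],[-0.034,0.0337,0.0088,0,0,0,0.06],[-0.034,0.0337,0.0088,0,0,0,0.06],[-0.034,0.0337,0.0088,0,0,0,0.06],[-0.034,0.0337,0.0088,0,0,0,0.06],[-0.034,0.0337,0.0088,0,0,0,0.06]]'
python3 -m pendant '[[0,0,0,0,0,0,0.06],[0,0,0,0,0,0,0.06],[0,0,0,0,0,0,0.06]]'; python3 go.py 461 -49 33
python3 - <<'E'
from h import *
d=img('wrist','w1.png'); print({k:v for k,v in d.items() if k!='image'})
hsv=cv2.cvtColor(d['image'],cv2.COLOR_RGB2HSV)
m=cv2.inRange(hsv,(5,150,90),(20,255,255)); n,l,s,c=cv2.connectedComponentsWithStats(m)
for i in range(1,n):
    if s[i,4]>100: print(c[i],s[i],plane(d,*c[i],5))
E
```

```text
clock: 1.4
position: [461.6, -47.4, 150.6]
ee_rot: [-0.193, 0.981, -0.0, 0.0]
contact_force: [0.4, -0.4, -0.2]
gripper_width: 60.0
grasp_force: 0.0
clock: 1.7
position: [460.7, -50.0, 150.7]
ee_rot: [-0.193, 0.981, 0.0, -0.0]
contact_force: [-0.3, -0.3, 0.5]
gripper_width: 60.1
grasp_force: 0.0
pos [460.7 -50.  150.7] clk 1.7 w 60.1 F [-0.3 -0.3  0.5] j [ 0.24  0.23 -0.52 -0.   -0.82 -1.43]
yawy 112.2 tool shift mm [ -0.7   0.8 117.7]
turn rotvec deg [ 0. -0.  0.] then shift [ -0.7   0.8 117.7]
{'fx': 317.5201141327327, 'fy': 317.5201141327327, 'cx': 255.5192212889157, 'cy': 195.56998462171381, 'k1': -0.07792270455097483, 'xyz': array([397.86525697, -76.18751483, 266.77735264]), 'rotation': array([0.55233028, 0.82257567, 0.11243571, 0.07522459])}
[255.32775713 188.88568773] [ 223  157   65   64 3228] [459.83918499 -50.89084872   5.        ]
```

View pics/w1.png

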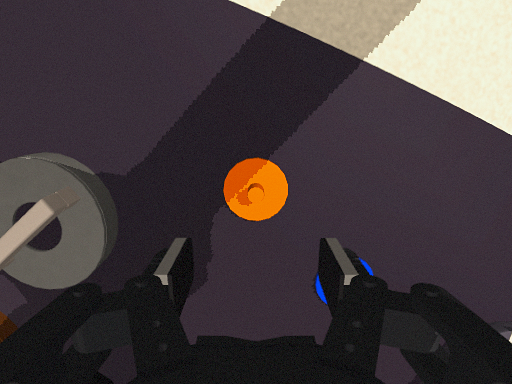

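The wrist view shows the orange filter at (255,189), centred between the fingers, and the blue one clear at (345,280). I'll go straight down and grip the knob.

```bash
python3 -m pendant '[[0,0,0.03,0,0,0,0.06],[0,0,0.03,0,0,0,0.06],[0,0,0.03,0,0,0,0.06],[0,0,0.02,0,0,0,0.06],[0,0,0.007,0,0,0,0.06],[0,0,0,0,0,0,0.06]]'
python3 -m pendant '[[0,0,0,0,0,0,0],[0,0,0,0,0,0,0],[0,0,0,0,0,0,0],[0,0,0,0,0,0,0],[0,0,0,0,0,0,0],[0,0,0,0,0,0,0],[0,0,0,0,0,0,0]]'
python3 -m pendant '[[0,0,-0.02,0,0,0,0],[0,0,-0.03,0,0,0,0],[0,0,-0.04,0,0,0,0],[0,0,-0.04,0,0,0,0],[0,0,0,0,0,0,0],[0,0,0,0,0,0,0]]'
python3 go.py 565 273.5 150
python3 - <<'E'
from h import *
img('wrist','w2.png')
E
```

```text
clock: 2.35
position: [460.7, -50.5, 33.3]
ee_rot: [-0.192, 0.981, -0.0, -0.001]
contact_force: [0.4, -0.9, 0.2]
gripper_width: 60.5
grasp_force: 0.0
clock: 3.05
position: [461.8, -49.3, 34.9]
ee_rot: [-0.193, 0.981, -0.0, 0.001]
contact_force: [-0.2, -0.4, 5.9]
gripper_width: 10.4
grasp_force: 58.6
clock: 3.65
position: [461.3, -49.2, 164.8]
ee_rot: [-0.193, 0.981, 0.0, 0.002]
contact_force: [-0.4, -0.3, -1.8]
gripper_width: 11.3
grasp_force: 58.5
pos [461.3 -49.2 164.8] clk 3.65 w 11.3 F [-0.4 -0.3 -1.8] j [ 0.25  0.21 -0.51 -0.   -0.85 -1.43]
yawy 112.3 tool shift mm [-218.2  259.4   15.5]
turn rotvec deg [ 0.   0.2 -0. ] then shift [-218.3  259.4   14.8]
```

View pics/w2.png

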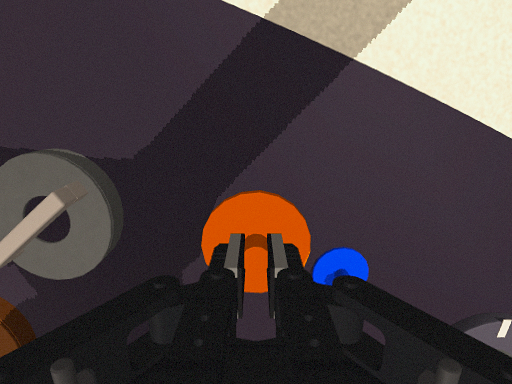

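The filter is held level by its knob at (256,240) and the blue filter hasn't moved. Next is the carry to the lamp.

```bash
python3 -m pendant '[[-0.0273,0.0324,0,0,0,0,0],[-0.0273,0.0324,0,0,0,0,0],[-0.0273,0.0324,0,0,0,0,0],[-0.0273,0.0324,0,0,0,0,0],[-0.0273,0.0324,0,0,0,0,0],[-0.0273,0.0324,0,0,0,0,0],[-0.0273,0.0324,0,0,0,0,0],[-0.0273,0.0324,0,0,0,0,0],[0,0,0,0,0,0,0],[0,0,0,0,0,0,0]]'
python3 go.py 565 273.5 114
python3 - <<'E'
from h import *
d=img('wrist','w3.png');img('scene','s3.png')
print(d['xyz'])
hsv=cv2.cvtColor(d['image'],cv2.COLOR_RGB2HSV)
for lo,hi,z in(((5,150,90),(20,255,255),18),((0,0,170),(179,90,255),18),((20,40,150),(40,255,255),82)):
    n,l,s,c=cv2.connectedComponentsWithStats(cv2.inRange(hsv,lo,hi))
    for i in range(1,n):
        if s[i,4]>60: print(c[i].round(1),s[i],plane(d,*c[i],z).round(1))
E
```

```text
clock: 4.7
position: [564.0, 273.5, 160.9]
ee_rot: [-0.194, 0.981, -0.001, -0.002]
contact_force: [-0.4, -0.4, -0.7]
gripper_width: 10.6
grasp_force: 58.6
pos [564.  273.5 160.9] clk 4.7 w 10.6 F [-0.4 -0.4 -0.7] j [ 0.71  0.47 -0.11 -0.   -1.   -1.89]
yawy 112.3 tool shift mm [-1.2 -0.3 46.9]
turn rotvec deg [-0.1 -0.3 -0. ] then shift [-1.  -0.4 46.9]
[501.6248447  247.45860359 277.32555053]
[251.8 200.1] [203 190 102  40 205] [572.2 272.8  18. ]
[173.4 211. ] [170 205   9  13  62] [607.1 213.9  18. ]
[255.9 262.7] [ 244  231   38   62 1353] [625.2 298.4  18. ]
[212.9 246.6] [201 234  29  32 371] [625.2 257.1  18. ]
[261.1 112.6] [254  98  16  31 397] [502.5 252.4  18. ]
[252.4 184.6] [ 193  151  126   90 4678] [559.5 268.2  18. ]
[232.7 253.4] [224 234  17  44 429] [624.6 275.8  18. ]
[278.4 249.7] [271 234  17  32 353] [605.8 312.1  18. ]
[501.4 332.5] [482 299  30  59 895] [606.7 567.7  18. ]
[330.  174.1] [319 167  21  15 206] [520.3 305.6  82. ]
[259.6 216.4] [ 201  171  109   94 4473] [563.1 275.4  82. ]
```

View pics/w3.png

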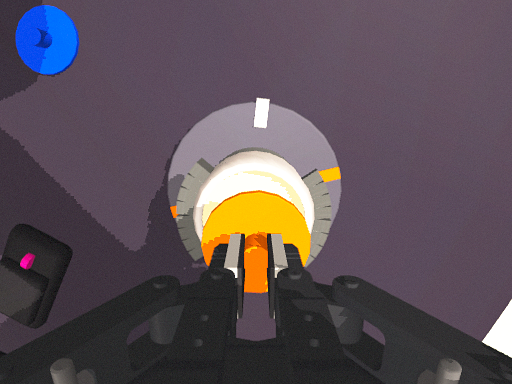

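The filter hangs over the mouth at (256,240). The lamp rim spans columns 195–314 and its far edge is at row 152; I'll check the fore-aft offset from that edge before lowering.

```bash
python3 - <<'E'
from h import *
d=img('wrist')
M=R.from_quat(arm.read_state()['ee_rot']).as_matrix()
for u,v,z,n in((254.5,151.5,90,'rim far'),(195,205,90,'rim L'),(314,205,90,'rim R'),(254,101.5,18,'foot far'),(255,191.5,134,'filter far top')):
    p=plane(d,u,v,z); print(n,p.round(1),'tool xy rel lamp est',(M.T@(p-[565,273.5,z]))[:2].round(1))
E
```

```text
rim far [524.7 254.8  90. ] tool xy rel lamp est [44.4 -2.1]
rim L [569.4 233.1  90. ] tool xy rel lamp est [ 11.2 -39.1]
rim R [541.4 301.6  90. ] tool xy rel lamp est [11.2 35. ]
foot far [496.9 242.7  18. ] tool xy rel lamp est [74.7 -2.7]
filter far top [536.6 260.1 134. ] tool xy rel lamp est [31.4 -1.7]
```

The filter and rim offsets agree to about 1 mm, so I'll lower it.

```bash
python3 -m pendant '[[0,0,0.02,0,0,0,0],[0,0,0.01,0,0,0,0],[0,0,0.005,0,0,0,0],[0,0,0.004,0,0,0,0],[0,0,0.003,0,0,0,0],[0,0,0,0,0,0,0],[0,0,0,0,0,0,0]]'
python3 -m pendant '[[0,0,0.002,0,0,0,0],[0,0,0.001,0,0,0,0],[0,0,0,0,0,0,0]]'
```

```text
clock: 5.55
position: [565.3, 273.3, 122.1]
ee_rot: [-0.193, 0.981, 0.0, 0.0]
contact_force: [-0.4, -0.2, 0.1]
gripper_width: 10.7
grasp_force: 58.7
clock: 5.85
position: [564.9, 273.2, 118.6]
ee_rot: [-0.193, 0.981, -0.0, -0.0]
contact_force: [0.9, 0.2, -0.9]
gripper_width: 10.8
grasp_force: 58.7
```

```bash
python3 -m pendant '[[0,0,0.002,0,0,0,0],[0,0,0.001,0,0,0,0],[0,0,0,0,0,0,0]]'
python3 -m pendant '[[0,0,0.0015,0,0,0,0],[0,0,0,0,0,0,0],[0,0,0,0,0,0,0]]'
```

```text
clock: 6.15
position: [565.2, 273.3, 117.0]
ee_rot: [-0.193, 0.981, -0.0, 0.0]
contact_force: [-2.0, -0.1, 5.3]
gripper_width: 10.7
grasp_force: 59.2
clock: 6.45
position: [565.2, 273.4, 116.9]
ee_rot: [-0.194, 0.981, -0.0, 0.001]
contact_force: [-4.5, -0.6, 10.7]
gripper_width: 10.7
grasp_force: 59.8
```

Contact is at TCP z 117. The grasp height was 34.9, so the underside is at 82 and the filter is seated. I'll release it, rise and check.

```bash
python3 -m pendant '[[0,0,-0.001,0,0,0,0.0],[0,0,0,0,0,0,0.035],[0,0,0,0,0,0,0.035],[0,0,0,0,0,0,0.035],[0,0,0,0,0,0,0.035],[0,0,-0.02,0,0,0,0.035],[0,0,-0.04,0,0,0,0.035],[0,0,-0.04,0,0,0,0.035],[0,0,-0.03,0,0,0,0.05],[0,0,0,0,0,0,0.06],[0,0,0,0,0,0,0.06]]'
python3 go.py 553 -208.4 245 60
python3 - <<'E'
from h import *
w=img('wrist')['image'];t=img('top')['image'][160:250,60:180]
s=img('scene')['image'][130:260,330:460]
o=np.hstack([cv2.resize(w,(400,300)),cv2.resize(s,(300,300)),]); o=np.vstack([o,np.hstack([cv2.resize(t,(400,300)),np.zeros((300,300,3),np.uint8)])])
cv2.imwrite('pics/c4.png',o[:,:,::-1])
E
```

```text
clock: 7.55
position: [565.0, 273.3, 245.7]
ee_rot: [-0.193, 0.981, 0.001, 0.0]
contact_force: [-0.2, -0.4, -0.1]
gripper_width: 59.9
grasp_force: 0.0
pos [565.  273.3 245.7] clk 7.55 w 59.9 F [-0.2 -0.4 -0.1] j [ 0.71  0.4  -0.   -0.   -1.17 -1.89]
yawy 112.3 tool shift mm [ 1.936e+02 -4.413e+02  1.000e-01]
turn rotvec deg [ 0.1  0.  52.3] then shift [-230.5 -423.2    0.7]
```

View pics/c4.png

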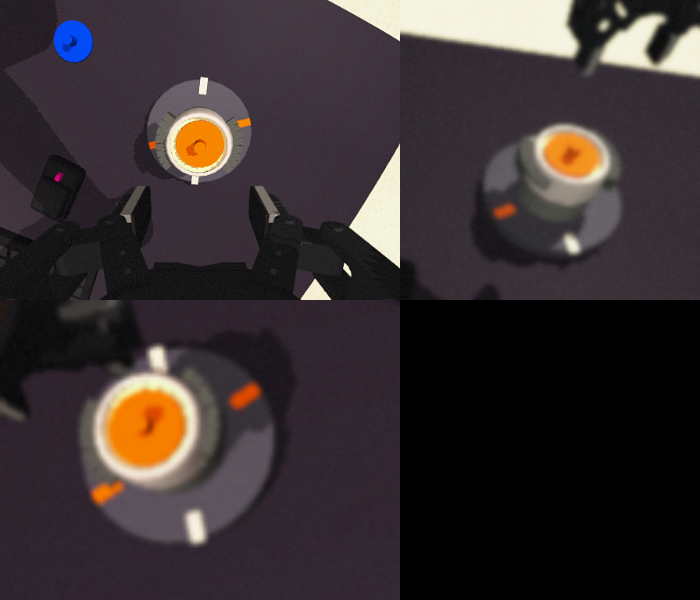

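The orange filter lies flat in the mouth, knob up (wrist crop at (200,147)). For the ring I'll grasp with the wrist a half turn round, at tool-y yaw 240°, so the last joint has room for the clockwise turn.

```bash
python3 -m pendant '[[0,0,0,0,0,-8.5,0.06],[0,0,0,0,0,-8.5,0.06],[0,0,0,0,0,-8.5,0.06],[0,0,0,0,0,-8.5,0.06],[0,0,0,0,0,-8.5,0.06],[0,0,0,0,0,-8.5,0.06],[0,0,0,0,0,-8.5,0.06],[0,0,0,0,0,-8.5,0.06],[0,0,0,0,0,-8.5,0.06],[0,0,0,0,0,-8.5,0.06],[0,0,0,0,0,-8.5,0.06],[0,0,0,0,0,-8.5,0.06]]'
python3 -m pendant '[[0,0,0,0,0,-8.5,0.06],[0,0,0,0,0,-8.5,0.06],[0,0,0,0,0,-8.5,0.06],[0,0,0,0,0,0,0.06],[0,0,0,0,0,0,0.06]]'
python3 go.py 553 -208.4 170 60
```

```text
clock: 8.9
position: [564.6, 272.9, 243.5]
ee_rot: [0.885, -0.465, -0.001, 0.001]
contact_force: [-0.4, 0.3, 0.9]
gripper_width: 60.1
grasp_force: 0.0
clock: 9.4
position: [564.8, 273.0, 244.1]
ee_rot: [0.965, -0.262, -0.001, 0.001]
contact_force: [0.1, 0.1, -0.3]
gripper_width: 60.3
grasp_force: 0.0
pos [564.8 273.  244.1] clk 9.4 w 60.3 F [ 0.1  0.1 -0.3] j [ 0.71  0.4  -0.   -0.   -1.17  0.33]
yawy -120.4 tool shift mm [233.5 421.1  74.7]
turn rotvec deg [ 0.1  0.  -0.4] then shift [230.5 422.8  74.1]
```

```bash
python3 -m pendant '[[0.0212,0.0383,0.004,0,0,0,0.06],[0.0212,0.0383,0.004,0,0,0,0.06],[0.0212,0.0383,0.004,0,0,0,0.06],[0.0212,0.0383,0.004,0,0,0,0.06],[0.0212,0.0383,0.004,0,0,0,0.06],[0.0212,0.0383,0.004,0,0,0,0.06],[0.0212,0.0383,0.004,0,0,0,0.06],[0.0212,0.0383,0.004,0,0,0,0.06],[0.0212,0.0383,0.004,0,0,0,0.06],[0.0212,0.0383,0.004,0,0,0,0.06],[0.0212,0.0383,0.004,0,0,0,0.06],[0,0,0,0,0,0,0.06]]'
python3 -m pendant '[[0,0,0,0,0,0,0.06],[0,0,0,0,0,0,0.06]]'
python3 - <<'E'
from h import *
d=img('wrist','w5.png'); hsv=cv2.cvtColor(d['image'],cv2.COLOR_RGB2HSV)
n,l,s,c=cv2.connectedComponentsWithStats(cv2.inRange(hsv,(0,0,150),(179,80,255)))
for i in range(1,n):
    if s[i,4]>600:
        w=np.array([plane(d,u,v,64)[:2] for v,u in np.argwhere(l==i)],np.float32)
        r=cv2.minAreaRect(w);print(c[i].round(),s[i],r)
E
python3 go.py 553 -208.4 63 60
```

```text
clock: 10.6
position: [553.4, -212.5, 199.8]
ee_rot: [0.964, -0.265, -0.001, 0.0]
contact_force: [-0.2, 0.4, -0.1]
gripper_width: 59.8
grasp_force: 0.0
clock: 10.8
position: [554.5, -207.7, 201.1]
ee_rot: [0.965, -0.261, -0.0, -0.0]
contact_force: [0.5, 0.5, -1.3]
gripper_width: 59.7
grasp_force: 0.0
[28. 61.] [   0   17   68   86 3902] ((739.7285766601562, -104.91259002685547), (62.99220657348633, 51.06604766845703), 72.27476501464844)
[443.  95.] [  380    27   132   134 10686] ((548.1046142578125, -375.34942626953125), (102.79119873046875, 102.49932861328125), 56.25938415527344)
[273. 191.] [ 222  125  100  119 6708] ((550.1097412109375, -220.6959228515625), (76.14362335205078, 100.0452880859375), 33.35040283203125)
[488. 293.] [ 442  250   70   93 3303] ((342.71319580078125, -337.4044189453125), (69.85276794433594, 110.65663146972656), 75.50763702392578)
[394. 367.] [ 375  344   49   40 1262] ((320.408447265625, -234.6775360107422), (76.12622833251953, 36.90013885498047), 5.742361068725586)
pos [ 554.6 -207.3  201.3] clk 10.85 w 60.6 F [-0.1 -0.6  0.1] j [-0.08  0.37 -0.16 -0.   -1.04  1.13]
yawy -120.2 tool shift mm [ -0.8   1.8 138.3]
turn rotvec deg [-0.   0.  -0.2] then shift [ -0.8   1.8 138.3]
```

View pics/w5.png

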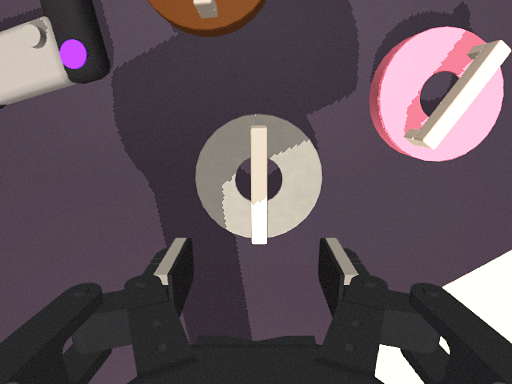

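The grey ring sits at (259,178) with its handle vertical in the picture, from (259,125) to (259,244). That is square to the fingers and about 2 mm off along tool y. I'll shift, descend and grip.

```bash
python3 - <<'E'
from h import *
d=img('wrist'); s=arm.read_state(); M=R.from_quat(s['ee_rot']).as_matrix()
for u,v in((259,125),(259,244),(259,184.5)):
    p=plane(d,u,v,64);print(p.round(1),(M.T@(p-s['position'])).round(1))
E
python3 -m pendant '[[0,0.002,0.03,0,0,0,0.06],[0,0,0.04,0,0,0,0.06],[0,0,0.03,0,0,0,0.06],[0,0,0.02,0,0,0,0.06],[0,0,0.01,0,0,0,0.06],[0,0,0.006,0,0,0,0.06],[0,0,0,0,0,0,0.06],[0,0,0,0,0,0,0.06]]'
python3 go.py 553 -208.4 63 60
```

```text
[ 600.6 -237.6   64. ] [ 54.9   3.3 137.4]
[ 513.2 -187.    64. ] [-46.    3.6 137.4]
[ 559.1 -213.6   64. ] [  7.    3.4 137.4]
clock: 11.7
position: [554.4, -209.8, 66.4]
ee_rot: [0.965, -0.26, 0.001, -0.0]
contact_force: [-0.3, -0.2, 0.4]
gripper_width: 60.2
grasp_force: 0.0
pos [ 554.4 -209.8   66.4] clk 11.7 w 60.2 F [-0.3 -0.2  0.4] j [-0.09  0.53 -0.3   0.   -0.74  1.13]
yawy -120.2 tool shift mm [-1.9 -0.6  3.4]
turn rotvec deg [-0.  -0.1 -0.2] then shift [-1.9 -0.6  3.4]
```

```bash
python3 -m pendant '[[0,0,0.003,0,0,0,0.06],[0,0,0,0,0,0,0],[0,0,0,0,0,0,0],[0,0,0,0,0,0,0],[0,0,0,0,0,0,0],[0,0,0,0,0,0,0],[0,0,0,0,0,0,0],[0,0,0,0,0,0,0]]'
python3 go.py 565 273.5 200 106.3
python3 -m pendant '[[0,0,-0.01,0,0,0,0],[0,0,-0.03,0,0,0,0],[0,0,-0.04,0,0,0,0],[0,0,-0.04,0,0,0,0],[0,0,-0.02,0,0,0,0],[0,0,0,0,0,0,0],[0,0,0,0,0,0,0]]'
python3 go.py 565 273.5 200 106.3
python3 - <<'E'
from h import *
img('wrist','w6.png')
E
```

```text
clock: 12.5
position: [553.7, -210.0, 62.6]
ee_rot: [0.965, -0.261, 0.0, 0.0]
contact_force: [0.9, 0.4, 2.9]
gripper_width: 12.9
grasp_force: 60.5
pos [ 553.7 -210.    62.6] clk 12.5 w 12.9 F [0.9 0.4 2.9] j [-0.09  0.53 -0.3   0.   -0.74  1.13]
yawy -120.2 tool shift mm [-233.5 -423.5 -137.5]
turn rotvec deg [  0.   -0.  -46.5] then shift [ 146.5 -461.  -137.4]
clock: 13.2
position: [552.7, -209.6, 201.7]
ee_rot: [0.965, -0.261, -0.001, -0.0]
contact_force: [-0.8, 0.4, -1.8]
gripper_width: 12.7
grasp_force: 59.8
pos [ 552.7 -209.6  201.7] clk 13.2 w 12.7 F [-0.8  0.4 -1.8] j [-0.09  0.37 -0.16 -0.   -1.04  1.13]
yawy -120.3 tool shift mm [-232.8 -423.5    2.2]
turn rotvec deg [ -0.1   0.1 -46.6] then shift [ 147.4 -460.2    1.7]
```

View pics/w6.png

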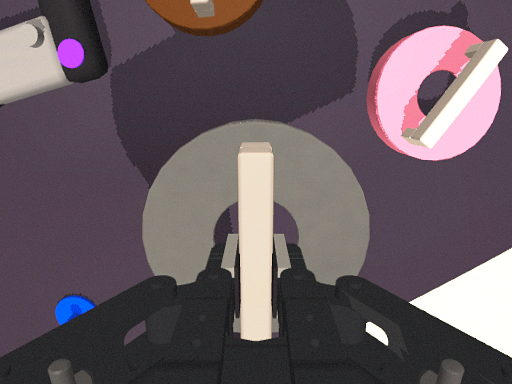

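The grey ring is held by its handle, which runs along column 256 from row 143 to 339. The ring's far edge is at row 121 and its sides at columns 143 and 370. I'll work out its centre in the tool frame, then turn counter-clockwise to the white line.

```bash
python3 - <<'E'
from h import *
d=img('wrist'); s=arm.read_state(); M=R.from_quat(s['ee_rot']).as_matrix()
for u,v,z in((256,121,28),(143,222,28),(370,222,28),(256,153,64),(256,339,64)):
    p=plane(d,u,v,z+139.1);print((M.T@(p-s['position'])).round(1))
E
python3 -m pendant '[[0,0,0,0,0,-7.8,0],[0,0,0,0,0,-7.8,0],[0,0,0,0,0,-7.8,0],[0,0,0,0,0,-7.8,0],[0,0,0,0,0,-7.8,0],[0,0,0,0,0,-7.6,0],[0,0,0,0,0,0,0],[0,0,0,0,0,0,0]]'
python3 go.py 565 273.5 200 106.3
```

```text
[62.3  0.5 32.8]
[ 12.8 -56.7  33. ]
[12.7 58.2 33.1]
[52.5  0.4 -3.1]
[-27.9   0.5  -2.8]
clock: 14.1
position: [552.9, -209.9, 200.8]
ee_rot: [0.99, 0.141, -0.001, -0.0]
contact_force: [0.3, -1.0, -0.7]
gripper_width: 13.0
grasp_force: 59.7
pos [ 552.9 -209.9  200.8] clk 14.1 w 13.0 F [ 0.3 -1.  -0.7] j [-0.09  0.37 -0.16 -0.   -1.04  1.94]
yawy -73.8 tool shift mm [ 146.5 -460.8    1. ]
turn rotvec deg [-0.1  0.1 -0.1] then shift [ 147.2 -460.5    0.8]
```

```bash
python3 -m pendant '[[0.0145,-0.046,0,0,0,0,0],[0.0145,-0.046,0,0,0,0,0],[0.0145,-0.046,0,0,0,0,0],[0.0145,-0.046,0,0,0,0,0],[0.0145,-0.046,0,0,0,0,0],[0.0145,-0.046,0,0,0,0,0],[0.0145,-0.046,0,0,0,0,0],[0.0145,-0.046,0,0,0,0,0],[0.0145,-0.046,0,0,0,0,0],[0.0145,-0.046,0,0,0,0,0],[0,0,0,0,0,0,0],[0,0,0,0,0,0,0]]'
python3 go.py 565 273.5 140 106.3
python3 - <<'E'
from h import *
# marks vs. ring as seen by the two fixed cameras
s=arm.read_state(); zr=s['position'][2]-62.6
b=img('top'); hsv=cv2.cvtColor(b['image'],cv2.COLOR_RGB2HSV)
d=img('wrist','w7.png'); h2=cv2.cvtColor(d['image'],cv2.COLOR_RGB2HSV)
for n_,dd,hh,lo,hi in(('top org',b,hsv,(5,150,90),(20,255,255)),('wr org',d,h2,(5,130,90),(25,255,255)),('wr white',d,h2,(0,0,170),(179,90,255))):
    n,l,st,c=cv2.connectedComponentsWithStats(cv2.inRange(hh,lo,hi))
    for i in range(1,n):
        if st[i,4]>20:
            p=plane(dd,*c[i],18)
            if np.hypot(p[0]-565,p[1]-273)<90: print(n_,c[i].round(1),st[i,4],p.round(1))
E
```

```text
clock: 15.3
position: [562.2, 273.3, 201.1]
ee_rot: [0.99, 0.143, -0.001, 0.0]
contact_force: [0.7, 0.1, -1.6]
gripper_width: 12.8
grasp_force: 59.8
pos [562.2 273.3 201.1] clk 15.3 w 12.8 F [ 0.7  0.1 -1.6] j [ 0.71  0.43 -0.07 -0.   -1.08  1.15]
yawy -73.6 tool shift mm [ 2.8  0.6 61.1]
turn rotvec deg [0.  0.1 0.1] then shift [ 2.7  0.6 61.1]
top org [133.  188.5] 46 [602.6 223.6  18. ]
top org [ 97.1 193.5] 76 [588.6 315.7  18. ]
wr org [278.3 213.1] 211 [536.2 240.3  18. ]
wr org [232.4 213.2] 218 [523.2 284.1  18. ]
wr white [254.9 105.9] 282 [628.6 291.7  18. ]
wr white [220.7 235.7] 13292 [496.5 289.2  18. ]
```

```bash
python3 -m pendant '[[0.002,0.0005,0.01,0,0,0,0],[0,0,0.015,0,0,0,0],[0,0,0.012,0,0,0,0],[0,0,0.008,0,0,0,0],[0,0,0.005,0,0,0,0],[0,0,0,0,0,0,0],[0,0,0,0,0,0,0]]'
python3 -m pendant '[[0,0,0.003,0,0,0,0],[0,0,0.003,0,0,0,0],[0,0,0.003,0,0,0,0],[0,0,0.003,0,0,0,0],[0,0,0,0,0,0,0]]'
```

```text
clock: 16.1
position: [565.3, 272.4, 152.6]
ee_rot: [0.99, 0.142, 0.0, -0.0]
contact_force: [0.5, 0.1, -1.1]
gripper_width: 13.1
grasp_force: 59.8
clock: 16.6
position: [564.6, 272.2, 139.5]
ee_rot: [0.99, 0.142, -0.001, 0.0]
contact_force: [0.2, -0.5, -0.3]
gripper_width: 13.0
grasp_force: 59.8
```

Already below 144.6 with no contact force, so the ring is on the white line. I'll go on down.

```bash
python3 -m pendant '[[0,0,0.003,0,0,0,0],[0,0,0.003,0,0,0,0],[0,0,0.002,0,0,0,0],[0,0,0,0,0,0,0]]'
python3 -m pendant '[[0,0,0.0015,0,0,0,0],[0,0,0.001,0,0,0,0],[0,0,0,0,0,0,0],[0,0,0,0,0,0,0]]'
```

```text
clock: 17.0
position: [564.7, 272.2, 131.7]
ee_rot: [0.99, 0.142, -0.0, 0.0]
contact_force: [0.4, 0.4, -1.7]
gripper_width: 13.5
grasp_force: 59.8
clock: 17.4
position: [564.9, 272.4, 129.7]
ee_rot: [0.99, 0.142, 0.0, -0.0]
contact_force: [-0.1, -0.3, -2.1]
gripper_width: 13.1
grasp_force: 59.8
```

```bash
python3 -m pendant '[[0,0,0.001,0,0,0,0],[0,0,0.0005,0,0,0,0],[0,0,0,0,0,0,0],[0,0,0,0,0,0,0]]'
```

```text
clock: 17.8
position: [565.0, 272.4, 128.6]
ee_rot: [0.99, 0.143, 0.0, -0.0]
contact_force: [-0.6, -0.6, 0.7]
gripper_width: 12.9
grasp_force: 60.3
```

The ring is fully down at 128.6. Now I'll turn it clockwise, which is +z about the tool.

```bash
python3 -m pendant '[[0,0,0,0,0,3,0],[0,0,0,0,0,5,0],[0,0,0,0,0,5,0],[0,0,0,0,0,5,0],[0,0,0,0,0,5,0],[0,0,0,0,0,5,0],[0,0,0,0,0,2,0],[0,0,0,0,0,0,0]]'; python3 -c "
from bench import arm;print(arm.read_state()['wrist_torque'])"
python3 -m pendant '[[0,0,0,0,0,5,0],[0,0,0,0,0,5,0],[0,0,0,0,0,5,0],[0,0,0,0,0,5,0],[0,0,0,0,0,5,0],[0,0,0,0,0,3,0],[0,0,0,0,0,2,0],[0,0,0,0,0,0,0]]'; python3 go.py 565 272.5 128.6 126.3;python3 -c "
from bench import arm;print(arm.read_state()['wrist_torque'])"
```

```text
clock: 18.6
position: [565.3, 272.5, 128.6]
ee_rot: [0.993, -0.119, 0.0, -0.0]
contact_force: [0.1, -0.3, 0.8]
gripper_width: 13.3
grasp_force: 60.2
[-0.02470236  0.00752958 -0.02734167]
clock: 19.4
position: [565.2, 272.4, 128.6]
ee_rot: [0.929, -0.371, 0.0, -0.0]
contact_force: [-0.9, -0.7, 1.2]
gripper_width: 13.2
grasp_force: 60.2
pos [565.2 272.4 128.6] clk 19.4 w 13.2 F [-0.9 -0.7  1.2] j [ 0.71  0.5  -0.15  0.   -0.92  0.1 ]
yawy -133.6 tool shift mm [-0.2  0.1 -0. ]
turn rotvec deg [ -0.   -0.1 -79.9] then shift [-0.2 -0.2 -0. ]
[-0.08282477  0.04574374 -0.05248517]
```

```bash
T='from bench import arm;print(arm.read_state()["wrist_torque"].round(2))'
python3 -m pendant '[[0,0,0,0,0,4,0],[0,0,0,0,0,3,0],[0,0,0,0,0,1,0],[0,0,0,0,0,0,0]]'; python3 -c "$T"
python3 -m pendant '[[0,0,0,0,0,2,0],[0,0,0,0,0,0,0],[0,0,0,0,0,0,0]]'; python3 -c "$T"
python3 -m pendant '[[0,0,0,0,0,2,0],[0,0,0,0,0,0,0],[0,0,0,0,0,0,0]]'; python3 -c "$T"; python3 go.py 565 272.5 128.6 36.3
```

```text
clock: 19.8
position: [565.2, 272.5, 128.6]
ee_rot: [0.901, -0.435, 0.0, -0.0]
contact_force: [1.4, -0.1, 2.3]
gripper_width: 13.0
grasp_force: 60.3
[-0.15 -0.1  -0.02]
clock: 20.1
position: [565.2, 272.4, 128.5]
ee_rot: [0.893, -0.451, 0.0, -0.0]
contact_force: [0.8, -0.1, 2.4]
gripper_width: 12.8
grasp_force: 60.4
[-0.08 -0.04 -0.04]
clock: 20.4
position: [564.8, 272.4, 128.5]
ee_rot: [0.885, -0.465, 0.0, 0.0]
contact_force: [-1.6, -0.3, 3.7]
gripper_width: 13.1
grasp_force: 60.9
[-0.16  0.45  0.5 ]
pos [564.8 272.4 128.5] clk 20.4 w 13.1 F [-1.6 -0.3  3.7] j [ 0.71  0.5  -0.15  0.   -0.92 -0.1 ]
yawy -145.5 tool shift mm [-0.  -0.2 -0.1]
turn rotvec deg [ 0.  -0.  -1.8] then shift [-0.  -0.2 -0.1]
```

```bash
T='from bench import arm;print(arm.read_state()["wrist_torque"].round(2))'
python3 -m pendant '[[0,0,0,0,0,1,0],[0,0,0,0,0,1,0],[0,0,0,0,0,0,0],[0,0,0,0,0,0,0]]'; python3 -c "$T"; python3 go.py 565 272.5 128.6 36.3
```

```text
clock: 20.8
position: [564.9, 272.4, 128.6]
ee_rot: [0.877, -0.481, 0.0, 0.0]
contact_force: [-2.2, -1.2, 5.9]
gripper_width: 12.9
grasp_force: 68.9
[-0.23  0.64  1.35]
pos [564.9 272.4 128.6] clk 20.8 w 12.9 F [-2.2 -1.2  5.9] j [ 0.71  0.5  -0.15  0.   -0.92 -0.14]
yawy -147.4 tool shift mm [-0.  -0.2 -0. ]
turn rotvec deg [ 0.  -0.  -3.7] then shift [-0.  -0.2 -0. ]
```

The stop is reached, as torque about z climbed from 0.5 to 1.35 N m. I'll ease off, release, rise and check.

```bash
python3 -m pendant '[[0,0,0,0,0,-2,0],[0,0,0,0,0,0,0],[0,0,0,0,0,0,0.04],[0,0,0,0,0,0,0.04],[0,0,0,0,0,0,0.04],[0,0,0,0,0,0,0.04],[0,0,-0.01,0,0,0,0.04],[0,0,-0.03,0,0,0,0.04],[0,0,-0.04,0,0,0,0.04],[0,0,-0.04,0,0,0,0.04],[0,0,0,0,0,0,0.04]]'
python3 -m pendant '[[-0.045,0,-0.02,0,0,0,0.04],[-0.045,0,-0.02,0,0,0,0.04],[-0.045,0,0,0,0,0,0.04],[0,0,0,0,0,0,0.04],[0,0,0,0,0,0,0.04]]'
python3 - <<'E'
from h import *
d=img('wrist');b=img('top');s=img('scene')
hsv=cv2.cvtColor(b['image'],cv2.COLOR_RGB2HSV)
n,l,st,c=cv2.connectedComponentsWithStats(cv2.inRange(hsv,(0,0,170),(179,90,255)))
for i in range(1,n):
    p=plane(b,*c[i],130)
    if st[i,4]>60 and np.hypot(p[0]-565,p[1]-273)<90:
        w=np.array([plane(b,u,v,130)[:2] for v,u in np.argwhere(l==i)],np.float32); q=w-w.mean(0); e=np.linalg.svd(q,full_matrices=False)[2][0]
        print(st[i,4],cv2.minAreaRect(w),'ang',np.degrees(np.arctan2(e[1],e[0]))%180)
o=np.vstack([np.hstack([cv2.resize(d['image'],(400,300)),cv2.resize(s['image'][130:260,330:460],(300,300))]),np.hstack([cv2.resize(b['image'][150:250,50:183],(400,300)),cv2.resize(b['image'],(300,300))])])
cv2.imwrite('pics/c8.png',o[:,:,::-1])
E
```

```text
clock: 21.9
position: [567.8, 273.8, 256.5]
ee_rot: [0.885, -0.466, 0.004, -0.006]
contact_force: [0.6, -0.3, 0.4]
gripper_width: 40.0
grasp_force: 0.0
clock: 22.4
position: [487.9, 384.5, 288.4]
ee_rot: [0.885, -0.466, -0.0, -0.0]
contact_force: [-0.0, -0.3, 0.2]
gripper_width: 39.8
grasp_force: 0.0
245 ((565.6549682617188, 271.6607971191406), (15.930571556091309, 98.24696350097656), 35.388641357421875) ang 125.67935
```

View pics/c8.png

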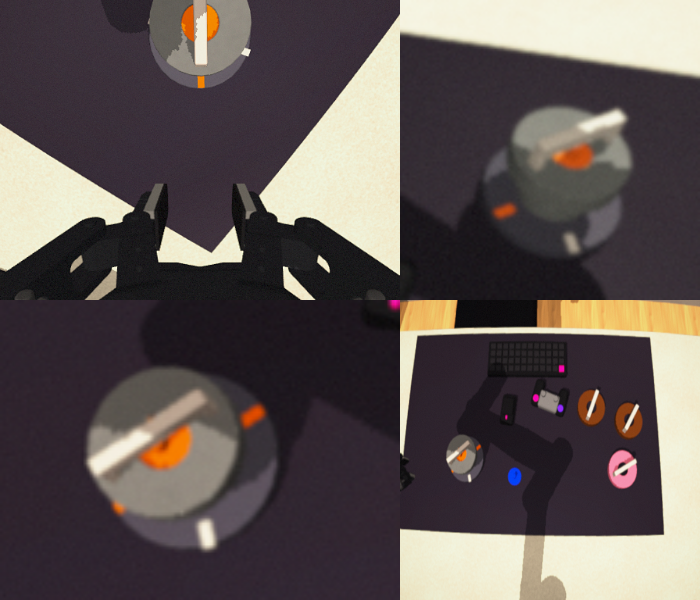

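The handle lies at 125.7°, in line with the orange marks at about 126.5°. The orange filter shows through the level ring (top crop at (165,447)), the blue filter is untouched, and the gripper is clear.

```bash
python3 -c "
from bench import arm;print(arm.job_done())"
```

```text
the job is handed in; nothing more can be done
None
```

The job is handed in at about 22 s of the 64 s: the orange filter is seated knob up, the ring is turned clockwise to its stop with the handle within about 1° of the orange marks, everything is released, and the blue filter was left alone.

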